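# Seat the blue tube block in the scanner's fence corner

### The job

Push the blue tube block across the black scanner stage into the corner of the two white fences, so that it sits square and flush there, its long side against the far fence and one end against the left fence (far and left as seen from the robot). Slide it, do not lift it off the stage, leave the orange block and the amber jar where they are, and let go.

Things in the scene. Friction and masses are not known exactly. Their poses are not given: they have to be found in the camera images.
- stage: Fixed black plate on the bench, 12 mm thick, with 2 white fences 18 mm tall, 14 thick. Origin: fences' inner corner, on plate top. x away from robot, y left (yaw up to 12 deg), z up. Far fence: inner face x=0, along y -380 to 20. Left fence: inner face y=0, along x -306 to 0. Plate: x -320 to 20, y -380 to 20. Teal window marks the seat: flush, block origin at x -32, y -48 mm.
- blue_block: Loose blue aluminium tube block, 64 (x) x 96 (y) x 40 mm, about 0.45 kg; white tube caps stand 8 mm above its top. Origin: centre of underside, z up. Yaw within 12 deg of the stage's. Starts at one of two spots on the plate: near the left fence but about 140 mm short of the far one, or near the far fence about 200 mm from the left one; each way into the corner is clear.
- orange_block: Loose bystander, same shape as the blue block but orange, on the plate at the other of the two spots. Origin: centre of underside; x along its 64 mm, y along its 96 mm. (A green tube rack, 190 x 90 x 55 mm, stands on the bench beyond the plate's right edge, 20 mm or more off.)
- jar: Loose amber jar with a white cap, 56 mm across and 85 mm high, on the bench 50 mm or more left of the left fence: a bystander. Origin: centre of the underside.
Things that resemble listed ones, but are neither listed nor needed, are in the scene too. What is meant by the blue_block is not pink, and is the larger of those in its own colour.

How it is judged:
At the end, for the whole second after the job is handed in: The blue block lies flat and still on the stage in the fence corner, its long side within 12 mm of the far fence, its end within 12 mm of the left fence and square to them within 10 degrees (x of blue_block in the frame of stage between -0.044 and -0.025 m and y of blue_block in the frame of stage between -0.06 and -0.041 m and z of blue_block in the frame of stage between -0.006 and 0.006 m and angle between the x axis of blue_block and the x axis of stage, either way round below 0.175 rad and angle between blue_block's own z axis and vertical below 0.1 rad and linear speed of blue_block below 0.02 m/s); the robot touches nothing.
It fails at once if the orange block is shifted by more than 20 mm (distance of orange_block from where it was at the start of the episode above 0.02 m).
It fails at once if the amber jar is shifted by more than 20 mm (distance of jar from where it was at the start of the episode above 0.02 m).
It fails at once if the blue block is lifted more than 20 mm off the stage (z of blue_block in the frame of stage above 0.02 m).
It fails at once if the blue block is tipped by more than 30 degrees (angle between blue_block's own z axis and vertical above 0.52 rad).
It also fails if it takes over 42 s, if anything falls off the work surface, if the arm or the gripper's body presses on something with over 40 N, if the wrist force passes 120 N, or if a joint passes its speed limit or range.

### The arm

A 6-joint arm with a two-finger parallel gripper is mounted at the origin on the work surface. World frame = base frame: x ahead of the robot, y to its left, z up, the work surface at z = 0. Lengths are in m, angles in rad, forces in N, time in s.
With the tool pointing down it reaches from about 0.3 to 0.775 m from the base axis. Payload 14.6 kg.
Tool frame: the origin (TCP) lies midway between the tips of the shut fingers; the grasp point (between the pads) lies 19 mm behind it; z points along the fingers, y is the line along which they close (so a half turn about z gives the same grasp; the last joint's range is limited). The gripper opens to 94 mm and grips with 3 to 60 N. Pads are 16 mm wide; open, the fingers measure 119 mm over their backs; the gripper's body (75 mm by 177 mm) begins 78 mm behind the grasp point.
Start: joints at [1.05, 0.3, 1.521, -0, 1.321, -0.067], TCP at [0.241, 0.494, 0.205] pointing down, gripper open.
Joint ranges: [-3.03, 3.03], [-0.79, 2.21], [0.23, 2.52], [-1.04, 4.18], [0, 3.07], [-2.55, 2.55]. Speed limits (rad/s): [2.22, 2.22, 2.57, 3.14, 3.14, 3.14].

### API

Orientations are given as [roll, pitch, yaw] about the fixed x, y, z axes, in that order (R = Rz(yaw) Ry(pitch) Rx(roll)).
In Python, from station import * gives the robot as it stands.
- The arm moves only by the tool send_rows, never from a script. Its argument "targets" is a list of rows, each an object of numbers: "x", "y", "z": the shift along the world's x, y, z in units of 0.2 m (1.0 is 0.2 m); "spin": the turn about the world's z in units of pi/2 rad (1.0 is pi/2 rad); "claw": the finger opening in mm, from 0 to 94. A call has 1 to 20 rows; each row shifts and turns the commanded pose from where the row before left it; what a row does not reach is not made up. A row lasts 1/10 s, in which the tool goes at most 50 mm and 8.59 degrees, less where a joint would pass 70% of its speed; a pose out of reach is approached as far as the arm can. A call with a number of a shift or a turn outside -1 to 1 is refused whole. A call with a gripper value outside its range is refused whole. The fingers move at their own pace and stop on an object; "force" is the grip in N (left out, the last holds). Time passes only in rows, so rows that do not move let the fingers close. It gives the time, the measured TCP pose, the force, the opening and the grip force at its end, in the units of the state.
- get_obs(): the state, without advancing time (a new reading comes with each control period).
- camera(name): name is "scene" or "top" or "wrist"; returns the picture (400x640x3 uint8, blue, green, red); there is no depth.
- camera_model(name): a dict with "fovy" (degrees; the focal length in pixels is half the picture's height over the tangent of half this angle, whatever the lens; pixels are square), "cx", "cy" (the principal point, pixels), "dist" ([k1, k2, p1, p2, k3] as OpenCV has them; the pictures are not rectified), "T" (4x4, takes a point from camera to world coordinates). Camera axes: x right, y down, z forward; pixel columns grow to the right and rows downward; lengths in m; the calibration is good to about 2 mm. A picture is of the moment at which its call begins: read the wrist's pose just before it. camera_model takes no time and is no camera call; for the wrist camera it gives the pose at the moment of the call.
- hand_in(): hands the job in; it is judged then, once.
The state is a dict: "time_s": time; "qpos": joint angles; "joint_vel": joint speeds; "tau": joint torques, N m; "ee_pos": TCP position; "eef_rot": TCP orientation; "force": force on the tool from outside, world axes, zero at the start; "moment": the same for the moment, N m; "grip_width": finger opening in m; "grip_force": force on a finger pad.
Only numpy, scipy, OpenCV 4.12 (cv2) and the standard library are available. Lean on these libraries where they do the work, as an engineer would, in place of code of your own. Each camera call takes 0.05 s, during which the arm holds its last target. There are 200 camera calls.

## Working session

There is one attempt and no reset: what is moved stays moved. The work goes in short steps, Python scripts to look and compute and a tool call to move; the robot and the scene stay as the last step left them, time stands still between calls to the robot, and variables do not carry over. Pictures are saved under pics/ and viewed, at most 10 in all, crops included, and the job is handed in when it is done.

Besides the shell and the picture viewer there is one more tool, called after "Request:" as a command line: name --argument value ..., lists and objects as JSON in quotes. send_rows: Moves the arm, as the interface text tells. Its arguments: {"type":"object","properties":{"targets":{"type":"array"},"force":{"type":"number"}},"required":["targets"]}

```bash
mkdir -p pics
python3 - <<'E'
from station import *
import cv2
o=get_obs();print(o['time_s'],o['ee_pos'],o['eef_rot'],o['grip_width'])
for n in("top","scene"):
    cv2.imwrite(f"pics/{n}0.png",camera(n)); m=camera_model(n);print(n,m)
E
```

```text
0.0 [0.24098536 0.49411464 0.20490097] [-3.14047632e+00 -1.13527469e-04  2.68774606e+00] 0.0939847009868946
top {'fovy': 45.73069334835679, 'cx': 324.24683317596384, 'cy': 202.60244132441136, 'dist': array([-0.04098223,  0.        ,  0.        ,  0.        ,  0.        ]), 'T': array([[-0.02387765, -0.97849069,  0.20490446,  0.47226157],
       [-0.99970847,  0.0226362 , -0.0084009 , -0.01177879],
       [ 0.00358194, -0.20504532, -0.97874593,  0.90129858],
       [ 0.        ,  0.        ,  0.        ,  1.        ]])}
scene {'fovy': 43.53193976744329, 'cx': 330.1879392679452, 'cy': 196.12629523970395, 'dist': array([-0.10672665,  0.        ,  0.        ,  0.        ,  0.        ]), 'T': array([[-0.31807309,  0.48626657, -0.81386383,  1.56072701],
       [ 0.94806475,  0.16463864, -0.27215317,  0.30867359],
       [ 0.00165444, -0.85816021, -0.51337932,  0.63947403],
       [ 0.        ,  0.        ,  0.        ,  1.        ]])}
```

View pics/top0.png

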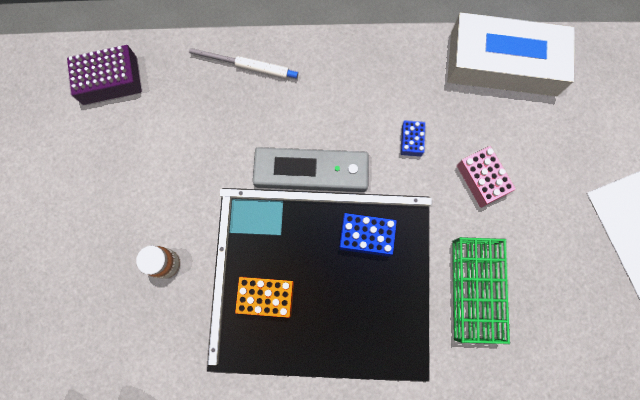

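View pics/scene0.png

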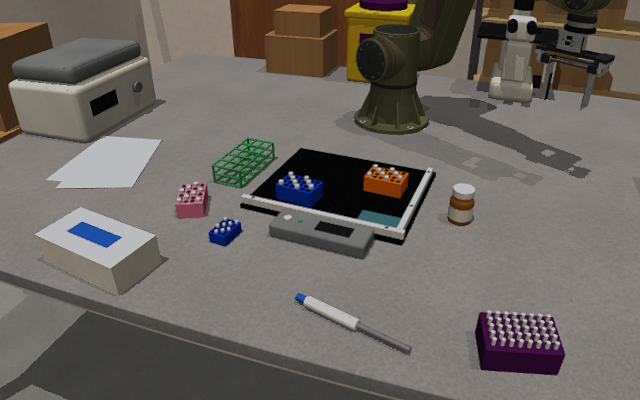

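The top view shows the blue block at about (368,234) near the far fence. The orange block is at (265,298), the teal seat at (256,217), the jar at (155,262) and the inner fence corner at about (229,197). Next I fit the poses by matching silhouettes.

```bash
cat > h.py <<'E'
from station import *
import cv2, numpy as np
from scipy.optimize import minimize
def box(x0,x1,y0,y1,z0,z1): return np.array([[x,y,z] for x in(x0,x1) for y in(y0,y1) for z in(z0,z1)],float)
BLK=box(-.032,.032,-.048,.048,0,.04)
FF=box(0,.014,-.38,.02,0,.018); LF=box(-.306,0,0,.014,0,.018)
PL=box(-.32,.02,-.38,.02,-.012,0)
def place(P,p,z):
    c,s=np.cos(p[2]),np.sin(p[2]); return P@np.array([[c,s,0],[-s,c,0],[0,0,1]])+[p[0],p[1],z]
def proj(m,W):
    T=np.linalg.inv(m['T']); f=200/np.tan(np.radians(m['fovy'])/2)
    K=np.array([[f,0,m['cx']],[0,f,m['cy']],[0,0,1]])
    return cv2.projectPoints(W,cv2.Rodrigues(T[:3,:3])[0],T[:3,3],K,m['dist'])[0][:,0]
def hullmask(m,boxes,p,z,S=4):
    a=np.zeros((400*S,640*S),np.uint8)
    for B in boxes:
        h=cv2.convexHull(proj(m,place(B,p,z)).astype(np.float32))
        cv2.fillConvexPoly(a,np.round((h+.5)*S*16-8).astype(np.int32),255,shift=4)
    return cv2.resize(a,(640,400),interpolation=cv2.INTER_AREA)/255.
def fit(m,mask,boxes,p0,z):
    f=lambda d:np.abs(hullmask(m,boxes,p0+d*[1,1,1],z)-mask).sum()/max(mask.sum(),1)
    r=None;x=np.zeros(3)
    for s in(.02,.005):
        sim=np.vstack([x,x+np.diag([s,s,4*s])]); r=minimize(f,x,method='Nelder-Mead',options=dict(initial_simplex=sim,maxfev=160)); x=r.x
    return p0+x,r.fun
def roi(mask,r):
    o=np.zeros_like(mask,float); x0,y0,x1,y1=r; o[y0:y1,x0:x1]=mask[y0:y1,x0:x1]; return o
def colmask(hsv,lo,hi,r):
    k=roi(cv2.inRange(hsv,lo,hi),r).astype(np.uint8)
    c=max(cv2.findContours(k,0,2)[0],key=cv2.contourArea); a=np.zeros((400,640),np.uint8)
    cv2.fillPoly(a,[cv2.convexHull(c)],1); return a.astype(float)
def rel(st,p):
    c,s=np.cos(st[2]),np.sin(st[2]); d=p[:2]-st[:2]; return np.array([c*d[0]+s*d[1],-s*d[0]+c*d[1],p[2]-st[2]])
E
python3 - <<'E'
from h import *
im=cv2.imread('pics/top0.png');m=camera_model('top');hsv=cv2.cvtColor(im,cv2.COLOR_BGR2HSV)
print(im[195,300],im[193,300],im[300,216],im[300,190],im[234,345],im[340,340])
def back(u,v,z):
    f=200/np.tan(np.radians(m['fovy'])/2);K=np.array([[f,0,m['cx']],[0,f,m['cy']],[0,0,1]])
    q=cv2.undistortPoints(np.array([[[u,v]]],float),K,m['dist'])[0,0];d=m['T'][:3,:3]@[*q,1];o=m['T'][:3,3];return (o+d*(z-o[2])/d[2])[:2]
g=back(229,197,.012)
# stage: whole plate+fences silhouette vs bench: black|teal|blocks|white
st0=np.array([*g,0.03])
W=roi((im.min(2)>200).astype(np.uint8),(200,184,436,375))
print('white',W.sum())
st,e=fit(m,W,[FF,LF],st0,.012);print('stage',st,e)
kb=colmask(hsv,(105,120,60),(130,255,255),(325,200,410,265));ko=colmask(hsv,(8,150,100),(25,255,255),(225,265,305,330))
b,eb=fit(m,kb,[BLK],np.array([*back(368,234,.04),.0]),.012)
o,eo=fit(m,ko,[BLK],np.array([*back(265,298,.04),.0]),.012)
print('blue',b,eb,rel(st,b));print('orange',o,eo,rel(st,o));print('jar',back(152,261,.085))
print('rack left edge',back(453,238,.055),back(453,343,.055))
for B,p in((FF,st),(LF,st),(PL,st),(BLK,b),(BLK,o)):
    h=cv2.convexHull(proj(m,place(B,p,.012)).astype(np.float32));cv2.polylines(im,[np.round(h*16).astype(np.int32)],True,(0,0,255),1,cv2.LINE_AA,4)
cv2.imwrite('pics/ov.png',cv2.resize(im[170:395,130:470],None,fx=2.3,fy=2.3))
E
```

```text
[244 240 238] [245 240 239] [244 240 239] [188 188 193] [87 48 38] [25 25 23]
white 3968.0
stage [ 0.67249091  0.16275576 -0.0535715 ] 0.624352664452878
blue [ 0.59218751 -0.09691798 -0.16362262] 0.03387167996091585 [-0.06628374 -0.26360113 -0.11005112]
orange [ 0.48356106  0.09280289 -0.0974967 ] 0.0332426342019879 [-0.18491312 -0.07996893 -0.04392519]
jar [0.54728317 0.28026005]
rack left edge [ 0.57889227 -0.24952716] [ 0.39630605 -0.23570819]
```

View pics/ov.png

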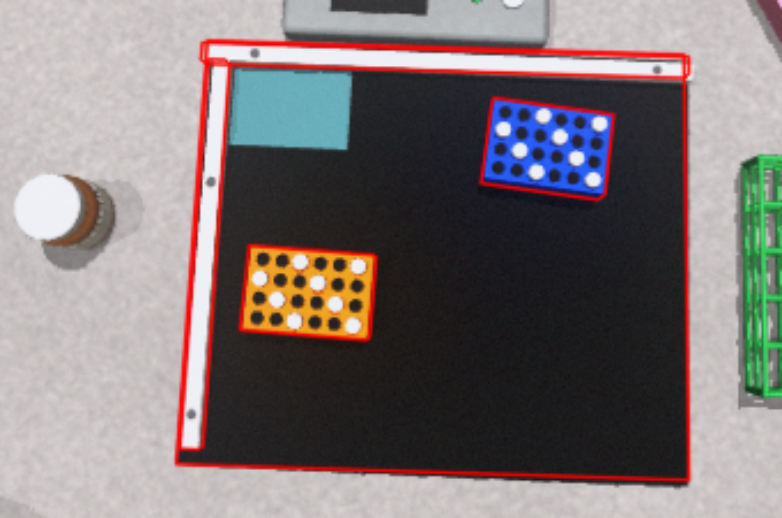

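The outlines fit within about 2 mm. The blue block is at stage (-66,-264) mm and turned -6°, while orange at (-185,-80) is well clear of the path. Plan: push it +x to the far fence with spread fingers, then +y along that fence from its right end, then nudge it +x.

Request:
send_rows --targets '[{"x": 0.077, "y": -0.163, "spin": 0.0142, "claw": 50}, {"x": 0.077, "y": -0.163, "spin": 0.0142, "claw": 50}, {"x": 0.077, "y": -0.163, "spin": 0.0142, "claw": 50}, {"x": 0.077, "y": -0.163, "spin": 0.0142, "claw": 50}, {"x": 0.077, "y": -0.163, "spin": 0.0142, "claw": 50}, {"x": 0.077, "y": -0.163, "spin": 0.0142, "claw": 50}, {"x": 0.077, "y": -0.163, "spin": 0.0142, "claw": 50}, {"x": 0.077, "y": -0.163, "spin": 0.0142, "claw": 50}, {"x": 0.077, "y": -0.163, "spin": 0.0142, "claw": 50}, {"x": 0.077, "y": -0.163, "spin": 0.0142, "claw": 50}, {"x": 0.077, "y": -0.163, "spin": 0.0142, "claw": 50}, {"x": 0.077, "y": -0.163, "spin": 0.0142, "claw": 50}, {"x": 0.077, "y": -0.163, "spin": 0.0142, "claw": 50}, {"x": 0.077, "y": -0.163, "spin": 0.0142, "claw": 50}, {"x": 0.077, "y": -0.163, "spin": 0.0142, "claw": 50}, {"x": 0.077, "y": -0.163, "spin": 0.0142, "claw": 50}, {"x": 0.077, "y": -0.163, "spin": 0.0142, "claw": 50}, {"x": 0.077, "y": -0.163, "spin": 0.0142, "claw": 50}, {"claw": 50}, {"claw": 50}]'

```text
schema error: expected keys x, y, z, spin, claw
```

Request:
send_rows --targets '[{"x": 0.077, "y": -0.163, "z": 0, "spin": 0.0142, "claw": 50}, {"x": 0.077, "y": -0.163, "z": 0, "spin": 0.0142, "claw": 50}, {"x": 0.077, "y": -0.163, "z": 0, "spin": 0.0142, "claw": 50}, {"x": 0.077, "y": -0.163, "z": 0, "spin": 0.0142, "claw": 50}, {"x": 0.077, "y": -0.163, "z": 0, "spin": 0.0142, "claw": 50}, {"x": 0.077, "y": -0.163, "z": 0, "spin": 0.0142, "claw": 50}, {"x": 0.077, "y": -0.163, "z": 0, "spin": 0.0142, "claw": 50}, {"x": 0.077, "y": -0.163, "z": 0, "spin": 0.0142, "claw": 50}, {"x": 0.077, "y": -0.163, "z": 0, "spin": 0.0142, "claw": 50}, {"x": 0.077, "y": -0.163, "z": 0, "spin": 0.0142, "claw": 50}, {"x": 0.077, "y": -0.163, "z": 0, "spin": 0.0142, "claw": 50}, {"x": 0.077, "y": -0.163, "z": 0, "spin": 0.0142, "claw": 50}, {"x": 0.077, "y": -0.163, "z": 0, "spin": 0.0142, "claw": 50}, {"x": 0.077, "y": -0.163, "z": 0, "spin": 0.0142, "claw": 50}, {"x": 0.077, "y": -0.163, "z": 0, "spin": 0.0142, "claw": 50}, {"x": 0.077, "y": -0.163, "z": 0, "spin": 0.0142, "claw": 50}, {"x": 0.077, "y": -0.163, "z": 0, "spin": 0.0142, "claw": 50}, {"x": 0.077, "y": -0.163, "z": 0, "spin": 0.0142, "claw": 50}, {"x": 0, "y": 0, "z": 0, "spin": 0, "claw": 50}, {"x": 0, "y": 0, "z": 0, "spin": 0, "claw": 50}]'

```text
time_s: 2.1
ee_pos: [0.5181, -0.0927, 0.2049]
eef_rot: [3.141, -0.001, 3.088]
force: [-0.3, -0.5, 0.8]
grip_width: 0.05
grip_force: 0.0
```

Request:
send_rows --targets '[{"x": 0, "y": 0, "z": -0.2, "spin": 0, "claw": 50}, {"x": 0, "y": 0, "z": -0.2, "spin": 0, "claw": 50}, {"x": 0, "y": 0, "z": -0.2, "spin": 0, "claw": 50}, {"x": 0, "y": 0, "z": -0.15, "spin": 0, "claw": 50}, {"x": 0, "y": 0, "z": -0.1, "spin": 0, "claw": 50}, {"x": 0, "y": 0, "z": -0.05, "spin": 0, "claw": 50}, {"x": 0, "y": 0, "z": 0, "spin": 0, "claw": 50}, {"x": 0, "y": 0, "z": 0, "spin": 0, "claw": 50}]'

```text
time_s: 2.9
ee_pos: [0.5188, -0.0922, 0.0265]
eef_rot: [-3.141, 0.001, 3.09]
force: [-0.1, -0.1, 0.2]
grip_width: 0.0504
grip_force: 0.0
```

Run:
```python
from h import *
o=get_obs();print(o['time_s'],o['ee_pos'],o['force'])
cv2.imwrite("pics/w1.png",np.hstack([camera("wrist")[::1,::1]]))
```

```text
2.9 [ 0.51877522 -0.09218887  0.02647017] [-0.14752363 -0.06853708  0.16563116]
```

View pics/w1.png

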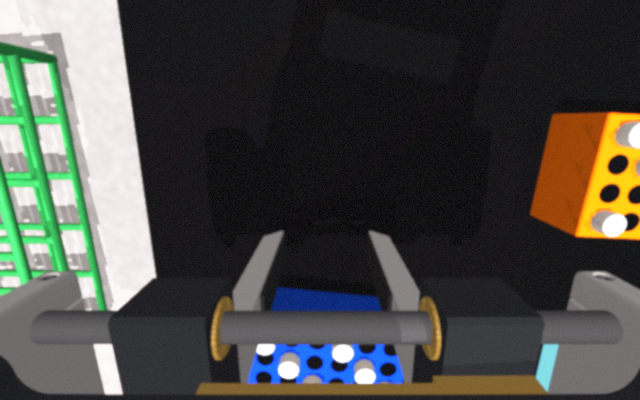

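The wrist view shows the blue block centred ahead between the fingers, around (325,340). Orange is well to the side at (600,180). Pushing +x.

Request:
send_rows --targets '[{"x": 0.04, "y": -0.002, "z": 0, "spin": 0, "claw": 50}, {"x": 0.04, "y": -0.002, "z": 0, "spin": 0, "claw": 50}, {"x": 0.025, "y": -0.0013, "z": 0, "spin": 0, "claw": 50}, {"x": 0.025, "y": -0.0013, "z": 0, "spin": 0, "claw": 50}, {"x": 0.025, "y": -0.0013, "z": 0, "spin": 0, "claw": 50}, {"x": 0.025, "y": -0.0013, "z": 0, "spin": 0, "claw": 50}, {"x": 0.025, "y": -0.0013, "z": 0, "spin": 0, "claw": 50}, {"x": 0.025, "y": -0.0013, "z": 0, "spin": 0, "claw": 50}, {"x": 0.025, "y": -0.0013, "z": 0, "spin": 0, "claw": 50}, {"x": 0.025, "y": -0.0013, "z": 0, "spin": 0, "claw": 50}, {"x": 0.02, "y": -0.001, "z": 0, "spin": 0, "claw": 50}, {"x": 0, "y": 0, "z": 0, "spin": 0, "claw": 50}]'

```text
time_s: 4.15
ee_pos: [0.5787, -0.0955, 0.0253]
eef_rot: [3.141, -0.0, 3.089]
force: [0.4, -0.4, -0.7]
grip_width: 0.0499
grip_force: 0.0
```

Request:
send_rows --targets '[{"x": 0.01, "y": -0.0005, "z": 0, "spin": 0, "claw": 50}, {"x": 0.01, "y": -0.0005, "z": 0, "spin": 0, "claw": 50}, {"x": 0.01, "y": -0.0005, "z": 0, "spin": 0, "claw": 50}]'

```text
time_s: 4.45
ee_pos: [0.5807, -0.0954, 0.0253]
eef_rot: [3.141, -0.01, 3.089]
force: [-44.0, 5.5, 31.6]
grip_width: 0.0503
grip_force: 22.3
```

```bash
cat > look.py <<'E'
from h import *
import sys
st=np.array([.671,.162,-.0536])
def look(name,guess):
    o=get_obs();print(o['time_s'],o['ee_pos'],o['force'])
    print('tcp rel',rel(st,np.array([*o['ee_pos'][:2],0]))[:2])
    im=camera('top');m=camera_model('top');cv2.imwrite(f'pics/{name}.png',im)
    hsv=cv2.cvtColor(im,cv2.COLOR_BGR2HSV);k=colmask(hsv,(105,120,60),(130,255,255),(215,195,425,300))
    p=np.array(guess,float);c=place(np.zeros((1,3)),[st[0],st[1],st[2]],0)
    w=place(np.array([[p[0],p[1],0]]),st,0)[0]
    b,e=fit(m,k,[BLK],np.array([w[0],w[1],st[2]+p[2]]),.012);print('blue rel',rel(st,b),e)
look(sys.argv[1],eval(sys.argv[2]))
E
python3 look.py t2 '[-.034,-.264,0]'
```

```text
4.45 [ 0.58069433 -0.09537485  0.02531326] [-44.00267799   5.53020629  31.64293224]
tcp rel [-0.0763873  -0.26184329]Traceback (most recent call last):
  File "look.py", line 12, in <module>
    look(sys.argv[1],eval(sys.argv[2]))
    ~~~~^^^^^^^^^^^^^^^^^^^^^^^^^^^^^^^
  File "look.py", line 8, in look
    hsv=cv2.cvtColor(im,cv2.COLOR_BGR2HSV);k=colmask(hsv,(105,120,60),(130,255,255),(215,195,425,300))
                                             ~~~~~~~^^^^^^^^^^^^^^^^^^^^^^^^^^^^^^^^^^^^^^^^^^^^^^^^^^
  File "h.py", line 30, in colmask
    c=max(cv2.findContours(k,0,2)[0],key=cv2.contourArea); a=np.zeros((400,640),np.uint8)
ValueError: max() iterable argument is empty
```

View pics/t2.png

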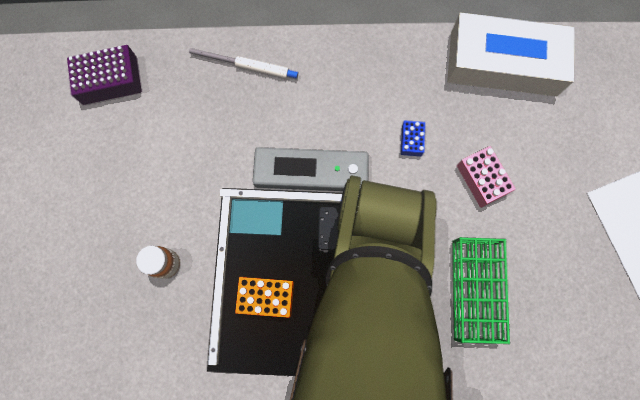

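The arm hides the block from the top camera. The -44 N on x means it is pressed against the far fence. I'll back off, rise, turn 90° and go to its right end.

Request:
send_rows --targets '[{"x": -0.05, "y": 0.003, "z": 0, "spin": 0, "claw": 50}, {"x": -0.1, "y": 0.005, "z": 0, "spin": 0, "claw": 50}, {"x": 0, "y": 0, "z": 0.2, "spin": 0, "claw": 24}, {"x": 0, "y": 0, "z": 0.2, "spin": 0, "claw": 24}, {"x": 0, "y": 0, "z": 0.2, "spin": 0, "claw": 24}, {"x": 0, "y": 0, "z": 0.1, "spin": 0, "claw": 24}, {"x": 0.022, "y": -0.034, "z": 0, "spin": -0.077, "claw": 24}, {"x": 0.022, "y": -0.034, "z": 0, "spin": -0.077, "claw": 24}, {"x": 0.022, "y": -0.034, "z": 0, "spin": -0.077, "claw": 24}, {"x": 0.022, "y": -0.034, "z": 0, "spin": -0.077, "claw": 24}, {"x": 0.022, "y": -0.034, "z": 0, "spin": -0.077, "claw": 24}, {"x": 0.022, "y": -0.034, "z": 0, "spin": -0.077, "claw": 24}, {"x": 0.022, "y": -0.034, "z": 0, "spin": -0.077, "claw": 24}, {"x": 0.022, "y": -0.034, "z": 0, "spin": -0.077, "claw": 24}, {"x": 0.022, "y": -0.034, "z": 0, "spin": -0.077, "claw": 24}, {"x": 0.022, "y": -0.034, "z": 0, "spin": -0.077, "claw": 24}, {"x": 0.022, "y": -0.034, "z": 0, "spin": -0.077, "claw": 24}, {"x": 0.022, "y": -0.034, "z": 0, "spin": -0.077, "claw": 24}, {"x": 0.022, "y": -0.034, "z": 0, "spin": -0.076, "claw": 24}, {"x": 0, "y": 0, "z": 0, "spin": 0, "claw": 24}]'

```text
time_s: 6.5
ee_pos: [0.6118, -0.1832, 0.1652]
eef_rot: [3.141, 0.0, 1.516]
force: [0.3, 0.6, -0.0]
grip_width: 0.0245
grip_force: 0.0
```

Run:
```python
from h import *
st=np.array([.671,.162,-.0536])
o=get_obs();print(o['time_s'],o['ee_pos'],o['eef_rot'],o['force'],rel(st,np.array([*o['ee_pos'][:2],0])))
m=camera_model('wrist');im=camera('wrist');cv2.imwrite("pics/w2.png",im)
import pickle;pickle.dump(m,open('m2.pkl','wb'))
for B,p,c in((FF,(0,0,0),(0,0,255)),(LF,(0,0,0),(0,0,255)),(BLK,(-.036,-.264,0),(0,255,255))):
    W=place(place(B,p,0),st,.012)
    if ((np.linalg.inv(m['T'])@np.c_[W,np.ones(8)].T)[2]<.02).any(): print('behind');continue
    h=cv2.convexHull(proj(m,W).astype(np.float32));cv2.polylines(im,[np.round(h).astype(np.int32)],True,c,1)
cv2.imwrite("pics/w2o.png",im)
```

```text
6.5 [ 0.61182508 -0.18322298  0.1651987 ] [3.14130693e+00 3.90043422e-05 1.51600461e+00] [ 0.33169879  0.61423256 -0.01583878] [-0.04059484 -0.34789745  0.0536    ]
```

View pics/w2o.png

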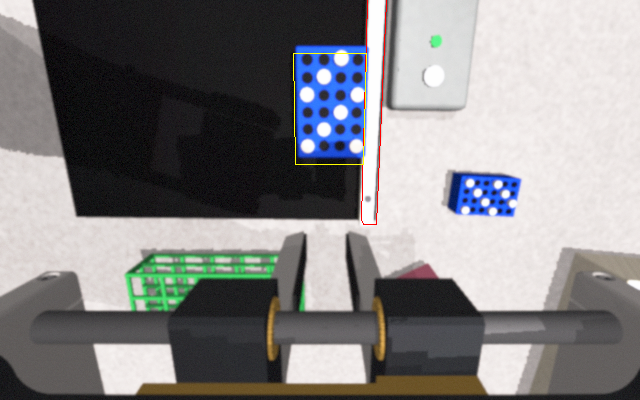

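The wrist view shows the block square and flush against the far fence. Its right end is near row 157, about 7 mm further left than my prediction. Descend, then push +y.

Request:
send_rows --targets '[{"x": 0, "y": 0, "z": -0.2, "spin": 0, "claw": 24}, {"x": 0, "y": 0, "z": -0.2, "spin": 0, "claw": 24}, {"x": 0, "y": 0, "z": -0.15, "spin": 0, "claw": 24}, {"x": 0, "y": 0, "z": -0.1, "spin": 0, "claw": 24}, {"x": 0, "y": 0, "z": -0.05, "spin": 0, "claw": 24}, {"x": 0, "y": 0, "z": 0, "spin": 0, "claw": 24}, {"x": 0.0027, "y": 0.05, "z": 0, "spin": 0, "claw": 24}, {"x": 0.0027, "y": 0.05, "z": 0, "spin": 0, "claw": 24}, {"x": 0.0027, "y": 0.05, "z": 0, "spin": 0, "claw": 24}, {"x": 0.0027, "y": 0.05, "z": 0, "spin": 0, "claw": 24}, {"x": 0.0027, "y": 0.05, "z": 0, "spin": 0, "claw": 24}, {"x": 0.0027, "y": 0.05, "z": 0, "spin": 0, "claw": 24}, {"x": 0.0027, "y": 0.05, "z": 0, "spin": 0, "claw": 24}]'

```text
time_s: 7.85
ee_pos: [0.6159, -0.1124, 0.0265]
eef_rot: [3.14, 0.001, 1.519]
force: [-0.2, -5.8, 3.2]
grip_width: 0.0238
grip_force: 3.0
```

Request:
send_rows --targets '[{"x": 0.0027, "y": 0.05, "z": 0, "spin": 0, "claw": 24}, {"x": 0.0027, "y": 0.05, "z": 0, "spin": 0, "claw": 24}, {"x": 0.0027, "y": 0.05, "z": 0, "spin": 0, "claw": 24}, {"x": 0.0027, "y": 0.05, "z": 0, "spin": 0, "claw": 24}, {"x": 0.0027, "y": 0.05, "z": 0, "spin": 0, "claw": 24}, {"x": 0.0027, "y": 0.05, "z": 0, "spin": 0, "claw": 24}, {"x": 0.0027, "y": 0.05, "z": 0, "spin": 0, "claw": 24}, {"x": 0.0027, "y": 0.05, "z": 0, "spin": 0, "claw": 24}, {"x": 0.0027, "y": 0.05, "z": 0, "spin": 0, "claw": 24}, {"x": 0.0027, "y": 0.05, "z": 0, "spin": 0, "claw": 24}, {"x": 0.0027, "y": 0.05, "z": 0, "spin": 0, "claw": 24}, {"x": 0.0027, "y": 0.05, "z": 0, "spin": 0, "claw": 24}, {"x": 0.0027, "y": 0.05, "z": 0, "spin": 0, "claw": 24}, {"x": 0.0027, "y": 0.05, "z": 0, "spin": 0, "claw": 24}, {"x": 0.0027, "y": 0.05, "z": 0, "spin": 0, "claw": 24}]'

```text
time_s: 9.35
ee_pos: [0.6239, 0.0376, 0.0265]
eef_rot: [3.14, 0.001, 1.519]
force: [-0.6, -6.8, 5.2]
grip_width: 0.0241
grip_force: 3.3
```

Run:
```python
from h import *
st=np.array([.671,.162,-.0536])
o=get_obs();print(o['time_s'],rel(st,np.array([*o['ee_pos'][:2],0])),o['force'])
cv2.imwrite("pics/w3.png",np.vstack([cv2.resize(camera(n),(464,290)) for n in('wrist','scene')]))
```

```text
9.35 [-0.04038802 -0.12674082  0.0536    ] [-0.60729729 -6.83492916  5.150359  ]
```

View pics/w3.png

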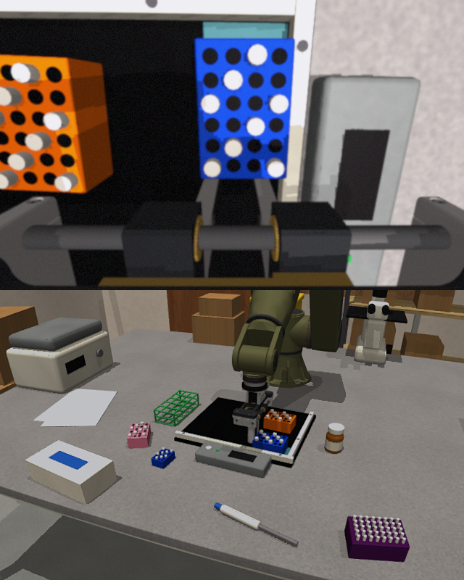

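The block is still square along the far fence, about 20 mm from the left one, and orange is untouched. Going on slowly.

Request:
send_rows --targets '[{"x": 0.0013, "y": 0.025, "z": 0, "spin": 0, "claw": 24}, {"x": 0.0013, "y": 0.025, "z": 0, "spin": 0, "claw": 24}, {"x": 0.0013, "y": 0.025, "z": 0, "spin": 0, "claw": 24}, {"x": 0.0005, "y": 0.01, "z": 0, "spin": 0, "claw": 24}]'

```text
time_s: 9.85
ee_pos: [0.6245, 0.0541, 0.0259]
eef_rot: [3.141, 0.001, 1.519]
force: [-0.0, -6.5, 4.1]
grip_width: 0.0243
grip_force: 3.2
```

Request:
send_rows --targets '[{"x": 0.0005, "y": 0.01, "z": 0, "spin": 0, "claw": 24}, {"x": 0.0005, "y": 0.01, "z": 0, "spin": 0, "claw": 24}, {"x": 0, "y": 0.005, "z": 0, "spin": 0, "claw": 24}]'

```text
time_s: 10.15
ee_pos: [0.6244, 0.057, 0.026]
eef_rot: [3.142, 0.004, 1.518]
force: [-5.2, -23.3, 7.3]
grip_width: 0.0239
grip_force: 11.6
```

The force has risen to -23 N, so the block is on the left fence. Backing off, rising and clearing the view.

Request:
send_rows --targets '[{"x": 0, "y": -0.05, "z": 0, "spin": 0, "claw": 24}, {"x": 0, "y": -0.1, "z": 0, "spin": 0, "claw": 24}, {"x": 0, "y": 0, "z": 0.2, "spin": 0, "claw": 24}, {"x": 0, "y": 0, "z": 0.2, "spin": 0, "claw": 24}, {"x": 0, "y": 0, "z": 0.2, "spin": 0, "claw": 24}, {"x": 0, "y": 0, "z": 0.1, "spin": 0, "claw": 24}, {"x": -0.1, "y": -0.2, "z": 0, "spin": 0, "claw": 24}, {"x": -0.1, "y": -0.2, "z": 0, "spin": 0, "claw": 24}, {"x": -0.1, "y": -0.2, "z": 0, "spin": 0, "claw": 24}, {"x": -0.1, "y": -0.2, "z": 0, "spin": 0, "claw": 24}, {"x": -0.1, "y": -0.2, "z": 0, "spin": 0, "claw": 24}, {"x": 0, "y": 0, "z": 0, "spin": 0, "claw": 24}]'

```text
time_s: 11.35
ee_pos: [0.5225, -0.1742, 0.1655]
eef_rot: [-3.141, 0.0, 1.514]
force: [0.2, 1.0, 0.5]
grip_width: 0.0241
grip_force: 0.0
```

```bash
python3 look.py t4 '[-.034,-.05,0]' && python3 -c "
import cv2;im=cv2.imread('pics/t4.png');cv2.imwrite('pics/t4c.png',cv2.resize(im[170:330,130:330],None,fx=3.6,fy=3.6))"
```

```text
11.35 [ 0.52247481 -0.17421212  0.16547869] [0.17424629 1.01934141 0.51084117]
tcp rel [-0.13029954 -0.34368641]
blue rel [-0.034704   -0.05096947 -0.00710769] 0.024541613255471682
```

View pics/t4c.png

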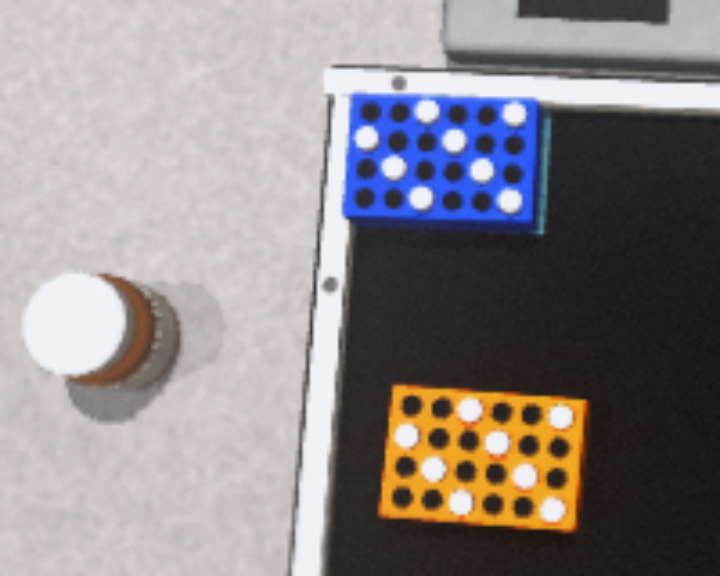

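The block sits square in the corner, touching both fences and covering the teal window. I fit it at stage (-35,-51) mm and 0.4° off, while orange and the jar haven't moved and the arm is clear.

```bash
python3 -c "
from station import *
print(hand_in())"
```

```text
the job is handed in; nothing more can be done
None
```

The blue block is pushed square and flush into the fence corner (last fit about 0.4° off square), orange block and jar undisturbed, arm clear, and the job is handed in; no verdict was returned.

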